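# Unclamp the laser module's cover and hold it open

### The arm

A 6-joint arm with a two-finger parallel gripper is mounted at the origin on the work surface. World frame = base frame: x ahead of the robot, y to its left, z up, the work surface at z = 0. Lengths are in mm, angles in rad, forces in N, time in s.
With the tool pointing down it reaches from about 375 to 975 mm from the base axis. Payload 3.8 kg.
Tool frame: the origin (TCP) lies between the finger pads; the fingertips stand 22 mm ahead of it and the grasp point (between the pads) lies 3 mm ahead of it; y points along the fingers, z is the direction in which the jaws open and shut, and the axes are right-handed (so a half turn about y gives the same grasp; the last joint's range is limited). The gripper opens to 85 mm and grips with 20 to 120 N. Pads are 22 mm wide; open, the fingers measure 114 mm over their backs; the gripper's body (76 mm by 85 mm) begins 54 mm behind the grasp point. The pads swing forward as they close: fully open they stand 13 mm farther back than shut.
Start: joints at [1.134, 0.264, 1.604, -0, 1.274, -0.037], TCP at [262.73, 621.764, 253.28] pointing down, gripper open.
Joint ranges: [-2.63, 2.63], [-0.94, 2.18], [0.31, 2.57], [-1.31, 4.45], [0, 2.66], [-2.55, 2.55]. Speed limits (rad/s): [2.57, 2.57, 3.14, 3.14, 3.14, 3.14].

### API

Orientations are given as a 3x3 rotation matrix whose columns are the frame's x, y, z axes.
In Python, from station import r gives the robot as it stands.
- The arm moves only by the tool servo_tool, never from a script. Its argument "moves" is a list of rows, each an object with "claw": the gripper's target within -1 to 1 (shut at 1, half-way at 0, fully open at -1); "delta_pos": the shift along the tool's x, y, z scaled (see below), a list of three; "delta_rot": the turn, a rotation vector about the tool's x, y, z scaled (see below), a list of three. A call has 1 to 10 rows; each row is the pose to reach, as a shift and turn from the pose commanded when the call began, along the tool's axes at that moment; what a row does not reach only later rows make up. The controller multiplies each number of a shift by 0.12 m and each number of a turn by 60 degrees. A row lasts 1/8 s, in which the tool goes at most 62.5 mm and 10.7 degrees, less where a joint would pass 70% of its speed; a pose out of reach is approached as far as the arm can. A call with a number of a shift or a turn outside -1 to 1 is refused whole. A call with a gripper value outside its range is refused whole. The fingers move at their own pace and stop on an object; the grip force is fixed at half the most. Time passes only in rows, so rows that repeat a pose let the fingers close. It gives the time, the measured TCP pose, the force and the opening at its end, in the units of the state.
- r.observe(): the state, without advancing time (a new reading comes with each control period).
- r.get_image(name): name is "side" or "top" or "wrist"; returns the picture (480x640x3 uint8, red, green, blue); there is no depth.
- r.camera_params(name): a dict with "fx", "fy", "cx", "cy" (pixels), "k1" (the pictures are not rectified: a ray, as slopes to the right and down, at radius r is drawn at 1 + k1 r^2 times it, then the intrinsics apply), "world_from_camera" (4x4, takes a point from camera to world coordinates). Camera axes: x right, y up, looking along -z (the intrinsics and any distortion apply to the point x, -y, -z); pixel columns grow to the right and rows downward; lengths in mm; the calibration is good to about 2 mm. A picture is of the moment at which its call begins: read the wrist's pose just before it. camera_params takes no time and is no camera call; for the wrist camera it gives the pose at the moment of the call.
- r.sign_off(): hands the job in, once; it reports no verdict.
The state is a dict: "t": time; "q": joint angles; "qd": joint speeds; "joint_efforts": joint torques, N m; "tool_pos": TCP position; "eef_rot": TCP orientation; "contact_force": force on the tool from outside, world axes, zero at the start; "ft_torque": the same for the moment, N m; "finger_gap": finger opening in mm.
Only numpy, scipy, OpenCV 4.12 (cv2) and the standard library are available. Lean on these libraries where they do the work, as an engineer would, in place of code of your own. Each camera call takes 0.05 s, during which the arm holds its last target. There are 200 camera calls.

### The job

Swing the red-handled hold-down clamp at the front of the laser module fully open, until its handle lies level, then lift the clear cover by its blue handle to 50 degrees from closed and hold it there so that a colleague can work underneath. The cover falls shut if it is let go, so never let it drop, and finish with the gripper still holding the handle and the cover steady at that angle. Leave everything else on the bench where it is.

Things in the scene. Friction and masses are not known exactly. Their poses are not given: they have to be found in the camera images.
- case: the fibre laser module: aluminium housing fixed to the bench, 220 (x) x 290 (y) x 75 mm high. Origin: centre of its underside, on the bench. Own x runs from the clamp side (front, -x) to the hinge side (+x), y along the hinge, z up; turned up to 23 degrees. The clamp's dark pedestal, 46 mm wide, reaches 144 mm in front of the origin; its cheeks (36 mm over all) reach 100 mm high
- clamp (a joint): swing of the hold-down clamp, rad: 0 shut (red handle upright, steel nose over the cover's front edge), grows as the handle is pulled over to the front (-x of the case) and down; 1.57 = handle level, stop at 1.75. Starts between 0 and 0.15. Friction pivot: stays where left, about 0.22 N m to move (3.5 N at the grip point). While shut its nose holds the cover down
- clamp_pivot (a point): axis of the clamp (parallel to the case's y), in the case frame at (-132, 0, 90) mm
- clamp_grip (a point): grip point on the axis of the clamp's red handle, 65 mm from the pivot; the red grip is a round bar, 14 mm diameter, from 28 to 90 mm from the pivot. As the clamp opens, this point goes round the pivot from straight above it to straight in front of it (-x of the case)
- cover (a joint): opening of the cover, rad: 0 shut (level), grows as its front edge rises; 0.873 = 50 degrees, stop at 1.40. Free hinge: it falls shut by its own weight (about 0.6 kg, varies by a third; 3 to 9 N straight up at the handle holds it)
- cover_hinge (a point): middle of the cover's hinge axis (parallel to the case's y), in the case frame at (110, 0, 79) mm
- cover_panel: the cover: clear panel in a dark frame, 221 x 290 x 8 mm. Origin on the hinge axis, at mid thickness; the panel extends along its own -x, its z is the normal of its upper face. Shut, its top is 83 mm above the bench
- cover_handle: the cover's blue bow handle. Origin: centre of its grip bar, a round bar of 12 mm diameter, parallel to the hinge, 110 mm between its posts; in the cover's frame at (-155, 0, 48) mm, 44 mm above the upper face. With the cover shut it is at (-45, 0, 127) mm in the case frame. Its axes are those of the cover
- goggles: bystander: folded laser safety goggles, black with olive lenses, 150 x 55 x 52 mm, loose beside the case
- power_meter: bystander: handheld optical power meter, teal with grey face, 165 x 85 x 36 mm, lying flat beside the case
- wash_bottle: bystander: white bottle with blue cap, 60 mm diameter, 125 mm tall, standing by the left side of the bench
- driver: bystander: screwdriver with a yellow handle, 160 mm long, lying in front of the case
- ferrule_tray: bystander: black open tray with connector ferrules, 75 x 110 x 22 mm, in front of the case
- fibre_reel: bystander: flat reel, yellow with black flanges, 110 mm diameter, 38 mm high, lying flat by the right side of the bench

How it is judged:
By the outcome, as a careful person would: the job done as asked, in the order asked, and still so for the second after the job is handed in, while the arm keeps its last pose, push and grip.
It also fails if it takes over 45 s, if anything falls off the work surface, if the arm or the gripper's body presses on something with over 40 N, if the wrist force passes 120 N, or if a joint passes its speed limit or range.

## Working session

There is one attempt and no reset: what is moved stays moved. The work goes in short steps, Python scripts to look and compute and a tool call to move; the robot and the scene stay as the last step left them, time stands still between calls to the robot, and variables do not carry over. Pictures are saved under pics/ and viewed, about 8 in all and at most 12, crops included, and the job is handed in when it is done.

Besides the shell and the picture viewer there is one more tool, called after "Emit:" by a JSON object that holds its "op" and its "data", one argument or row to a line. servo_tool: Moves the arm, as the interface text tells. Its arguments: {"type":"object","properties":{"moves":{"type":"array","items":{"type":"object","properties":{"claw":{"type":"number"},"delta_pos":{"type":"array","items":{"type":"number","minimum":-1,"maximum":1}},"delta_rot":{"type":"array","items":{"type":"number","minimum":-1,"maximum":1}}}}}},"required":["moves"]}

```bash
mkdir -p pics; ls; python3 - <<'E'
from station import r
import cv2,numpy as np
o=r.observe();print(o['t'],o['tool_pos'],o['eef_rot'],o['finger_gap'])
for n in('top','side'):
    im=r.get_image(n);np.save(n+'.npy',im);cv2.imwrite(f'pics/{n}0.png',im[...,::-1]);print(n,r.camera_params(n))
E
```

```text
pics
0.0 [262.42110292 621.14829046 251.97192018] [[ 9.21148646e-01 -9.29263077e-04  3.89209851e-01]
 [-3.89210954e-01 -2.01705387e-03  9.21146440e-01]
 [-7.09301379e-05 -9.99997534e-01 -2.21968581e-03]] 85.37046333641787
top {'fx': 495.5926295716918, 'fy': 495.5926295716918, 'cx': 316.0730278919127, 'cy': 233.28680484518827, 'k1': -0.0007904146343306399, 'world_from_camera': array([[-2.62210322e-02,  9.82661112e-01, -1.83547258e-01,
         3.17931360e+02],
       [-9.99490526e-01, -2.24285933e-02,  2.27078676e-02,
         8.27337337e+00],
       [ 1.81974316e-02,  1.84049169e-01,  9.82748573e-01,
         1.33085742e+03],
       [ 0.00000000e+00,  0.00000000e+00,  0.00000000e+00,
         1.00000000e+00]])}
side {'fx': 614.6916655406102, 'fy': 614.6916655406102, 'cx': 319.5431270077439, 'cy': 236.06640594388938, 'k1': -0.07079970670863683, 'world_from_camera': array([[ 8.16837880e-01,  3.74881846e-01, -4.38451227e-01,
        -2.39884095e+02],
       [-5.76825741e-01,  5.39913220e-01, -6.12997374e-01,
        -1.06424577e+03],
       [ 6.92402653e-03,  7.53629429e-01,  6.57263069e-01,
         1.26968608e+03],
       [ 0.00000000e+00,  0.00000000e+00,  0.00000000e+00,
         1.00000000e+00]])}
```

View pics/top0.png

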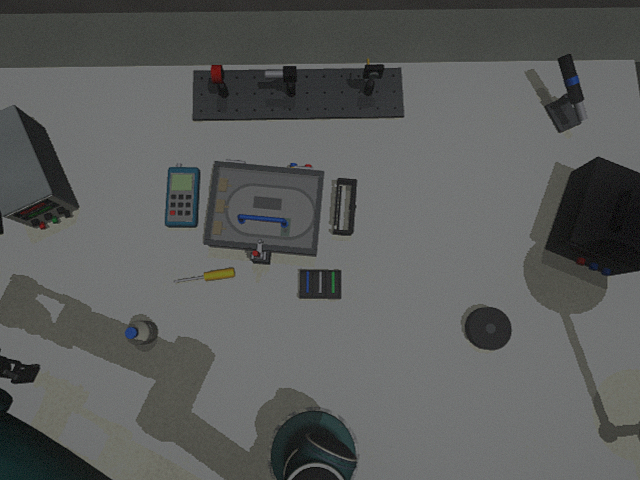

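View pics/side0.png

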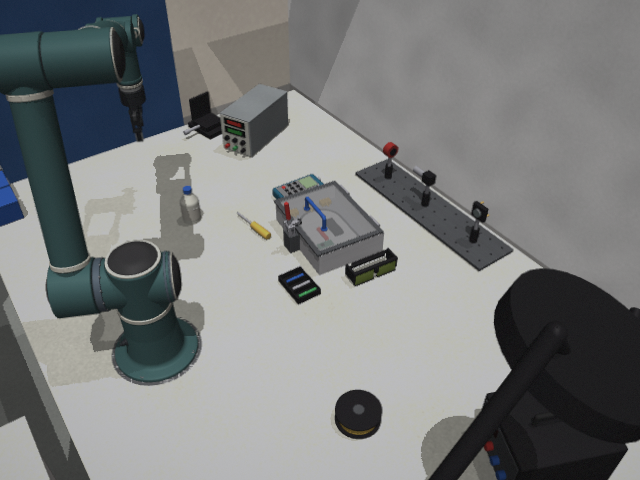

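Top: case at about (265,208), blue handle (240,216)–(287,224), red clamp (258,252); tray at (320,284) and driver (205,275) in front. Side: handle (307,200)–(325,228), red handle (287,210). Now cast rays.

```bash
cat > h.py <<'E'
import numpy as np,cv2
from scipy.spatial.transform import Rotation as R
def ray(P,u,v):
    d=np.array([(u-P['cx'])/P['fx'],(v-P['cy'])/P['fy']]);s=d.copy()
    for _ in range(10): s=d/(1+P['k1']*(s@s))
    W=P['world_from_camera'];return W[:3,3],W[:3,:3]@np.array([s[0],-s[1],-1])
def onz(P,u,v,z):
    c,d=ray(P,u,v);return c+d*(z-c[2])/d[2]
def proj(P,p):
    W=P['world_from_camera'];q=W[:3,:3].T@(np.asarray(p)-W[:3,3]);s=np.array([q[0],-q[1]])/-q[2]
    s=s*(1+P['k1']*(s@s));return s[0]*P['fx']+P['cx'],s[1]*P['fy']+P['cy']
def meet(P1,a,P2,b):
    c1,d1=ray(P1,*a);c2,d2=ray(P2,*b)
    t=np.linalg.lstsq(np.c_[d1,-d2],c2-c1,rcond=None)[0]
    x,y=c1+t[0]*d1,c2+t[1]*d2;return (x+y)/2,np.linalg.norm(x-y)
def mask(im,col,box):
    h=cv2.cvtColor(im,cv2.COLOR_RGB2HSV).astype(int);H,S,V=h[...,0],h[...,1],h[...,2]
    m={'blue':(H>105)&(H<130),'red':(H<8)|(H>172)}[col]&(S>130)&(V>50)
    o=np.zeros_like(m);a,b,c,d=box;o[b:d,a:c]=m[b:d,a:c]
    n,l,st,_=cv2.connectedComponentsWithStats(o.astype(np.uint8),connectivity=8)
    return l==1+np.argmax(st[1:,4])
def rect(m):
    ys,xs=np.nonzero(m);p=np.c_[xs,ys].astype(np.float32);c=p.mean(0)
    _,_,V=np.linalg.svd(p-c,full_matrices=False);t=(p-c)@V[0]
    return c,c+V[0]*t.min(),c+V[0]*t.max(),len(p)
class Case:
    def __init__(s,o,yaw): s.o=np.array(o);s.R=R.from_euler('z',yaw).as_matrix()
    def w(s,p): return s.R@np.array(p,float)+s.o
E
python3 - <<'E'
from h import *
from station import r
T,S=r.camera_params('top'),r.camera_params('side')
it,is_=np.load('top.npy'),np.load('side.npy')
mt=mask(it,'blue',(225,200,300,240));ms=mask(is_,'blue',(295,185,340,240))
for m in(mt,ms):print('blue',rect(m))
c,a,b,_=rect(mt)
A,B=onz(T,*a,127),onz(T,*b,127);print(A,B,np.linalg.norm(A-B),np.degrees(np.arctan2(-(A-B)[0],(A-B)[1])))
for i,bx in((it,(245,235,275,270)),(is_,(275,190,300,240))):print('red',rect(mask(i,'red',bx)))
# case top corners by gray frame: save crops enlarged
k=cv2.resize(it[150:305,160:365],None,fx=3.5,fy=3.5,interpolation=cv2.INTER_CUBIC)
cv2.imwrite('pics/c1.png',cv2.convertScaleAbs(k,alpha=1.6)[...,::-1])
E
```

```text
blue (array([262.4181 , 218.85776], dtype=float32), array([237.86353, 216.32115], dtype=float32), array([287.36826, 221.43524], dtype=float32), 232)
blue (array([315.61047, 211.6628 ], dtype=float32), array([305.3138 , 197.49884], dtype=float32), array([327.57834, 228.12564], dtype=float32), 172)
[590.00219233 173.31300408 127.        ] [574.29507073  50.86010621 127.        ] 123.45616981109303 -7.309456965120561
red (array([255.   , 252.875], dtype=float32), array([253.64928, 250.6124 ], dtype=float32), array([256.46075, 255.32191], dtype=float32), 24)
red (array([286.91782, 210.52055], dtype=float32), array([285.63208, 201.90567], dtype=float32), array([288.20114, 219.11923], dtype=float32), 73)
```

View pics/c1.png

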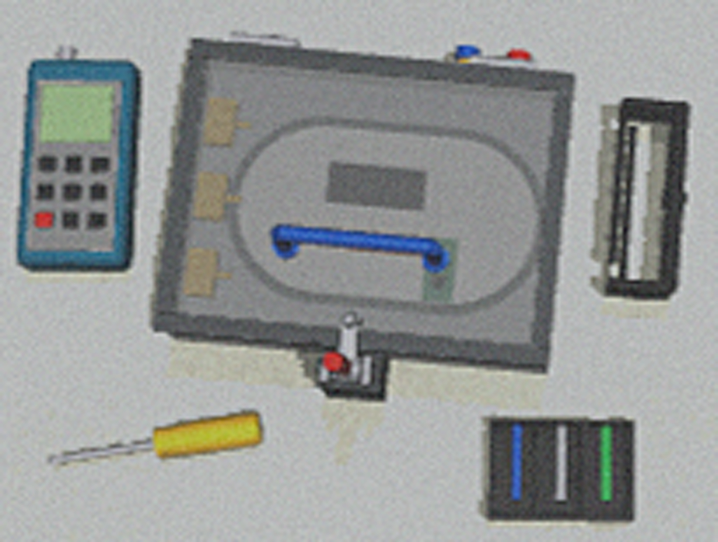

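The crop shows the cover outline (corners about (192,40),(574,73),(547,370),(153,330)), the clamp at (345,365) with red tip at (335,362), and the tray to its right.

```bash
python3 - <<'E'
from h import *
from station import r
T,S=r.camera_params('top'),r.camera_params('side')
q=[(192,40),(574,73),(547,370),(153,330)]
W=[onz(T,x/3.5+160,y/3.5+150,83) for x,y in q]
for w in W:print(w.round(1))
W=np.array(W);c=W.mean(0)
loc=np.array([[110,145],[110,-145],[-111,-145],[-111,145]])
M=((W[:,:2]-W[:,:2].mean(0)).T@(loc-loc.mean(0)))
yaw=np.arctan2(M[1,0]-M[0,1],M[0,0]+M[1,1]);print('yaw',np.degrees(yaw),c,[np.linalg.norm(W[i]-W[i-1]) for i in range(4)])
o=c.copy();o[2]=0
C=Case(o,yaw)
print('handle from case',C.w([-45,0,127]))
red=meet(T,(255,252.9),S,(286.9,206));print('red top',red)
for a in(0,.15):
  for L in(28,65,90):
    p=C.w([-132-L*np.sin(a),0,90+L*np.cos(a)]);print(a,L,p.round(1),np.round(proj(T,p),1),np.round(proj(S,p),1))
for y in(-55,55,0):
  p=C.w([-45,y,127]);print(np.round(p,1),np.round(proj(T,p),1),np.round(proj(S,p),1))
E
```

```text
[748.8 239.9  83. ]
[717.2 -45.7  83. ]
[493.  -19.6  83. ]
[529.1 265.7  83. ]
yaw -6.7252190444187 [622.02047454 110.06900749  83.        ] [np.float64(221.20629480033764), np.float64(287.4133510163677), np.float64(225.66835545539922), np.float64(287.5117513861456)]
handle from case [577.33011054 115.33886187 127.        ]
red top (array([492.80290681, 126.38795532, 167.22392742]), np.float64(3.231036831155906))
0 28 [490.9 125.5 118. ] [257.7 256. ] [286.4 219.6]
0 65 [490.9 125.5 155. ] [256.2 253.8] [286.1 209.8]
0 90 [490.9 125.5 180. ] [255.1 252.3] [285.8 203. ]
0.15 28 [486.8 126.  117.7] [257.5 257.7] [285.2 220.1]
0.15 65 [481.3 126.7 154.3] [255.8 257.9] [283.1 211. ]
0.15 90 [477.6 127.1 179. ] [254.5 258. ] [281.6 204.6]
[570.9  60.7 127. ] [283.4 222.9] [321.4 218.9]
[583.8 170.  127. ] [239.2 218.7] [304.1 198.6]
[577.3 115.3 127. ] [261.3 220.8] [312.6 208.5]
```

Emit:
{"op": "servo_tool", "data": {
  "moves": [
    {"claw":-1,"delta_pos":[0.84,-0.1,-0.76],"delta_rot":[0,0,0]},
    {"claw":-1,"delta_pos":[0.84,-0.1,-0.76],"delta_rot":[0,0,0]},
    {"claw":-1,"delta_pos":[0.84,-0.1,-0.76],"delta_rot":[0,0,0]}
  ]
}}

```text
t: 0.48
tool_pos: [321.1, 495.6, 265.2]
eef_rot: [[0.92, 0.0, 0.392], [-0.392, -0.001, 0.92], [0.001, -1.0, -0.001]]
contact_force: [-0.4, 0.8, 0.3]
finger_gap: 85.3
```

Emit:
{"op": "servo_tool", "data": {
  "moves": [
    {"claw":-1,"delta_pos":[0.84,-0.1,-0.76],"delta_rot":[0,0,0]},
    {"claw":-1,"delta_pos":[0.84,-0.1,-0.76],"delta_rot":[0,0,0]},
    {"claw":-1,"delta_pos":[0.84,-0.1,-0.76],"delta_rot":[0,0,0]}
  ]
}}

```text
t: 0.85
tool_pos: [378.5, 373.3, 277.5]
eef_rot: [[0.92, 0.0, 0.392], [-0.392, 0.0, 0.92], [0.0, -1.0, 0.0]]
contact_force: [-0.4, 0.8, 0.8]
finger_gap: 85.4
```

Emit:
{"op": "servo_tool", "data": {
  "moves": [
    {"claw":-1,"delta_pos":[0.84,-0.1,-0.76],"delta_rot":[0,0,0]},
    {"claw":-1,"delta_pos":[0.84,-0.1,-0.76],"delta_rot":[0,0,0]},
    {"claw":-1,"delta_pos":[0.84,-0.1,-0.76],"delta_rot":[0,0,0]}
  ]
}}

```text
t: 1.23
tool_pos: [436.0, 250.7, 289.6]
eef_rot: [[0.92, 0.001, 0.392], [-0.392, 0.0, 0.92], [0.0, -1.0, 0.001]]
contact_force: [0.1, 0.4, -0.0]
finger_gap: 85.5
```

Emit:
{"op": "servo_tool", "data": {
  "moves": [
    {"claw":-1,"delta_pos":[0.84,-0.1,-0.76],"delta_rot":[0,-0.27,0]},
    {"claw":-1,"delta_pos":[0.84,-0.1,-0.76],"delta_rot":[0,-0.27,0]},
    {"claw":-1,"delta_pos":[0.84,-0.1,-0.76],"delta_rot":[0,-0.27,0]},
    {"claw":-1,"delta_pos":[0.84,-0.1,-0.76],"delta_rot":[0,-0.27,0]}
  ]
}}

```text
t: 1.72
tool_pos: [492.5, 129.4, 301.0]
eef_rot: [[0.993, -0.001, 0.119], [-0.119, 0.001, 0.993], [-0.001, -1.0, 0.001]]
contact_force: [0.1, 0.0, -0.4]
finger_gap: 85.1
```

```bash
python3 - <<'E'
from h import *
from station import r
o=r.observe();print(o['t'],o['tool_pos'],o['eef_rot'].round(3) if hasattr(o['eef_rot'],'round') else o['eef_rot'],o['contact_force'],o['q'])
W=r.camera_params('wrist');im=r.get_image('wrist');np.save('w1.npy',im);cv2.imwrite('pics/w1.png',im[...,::-1]);print(W)
C=Case([624,110,0],-.117)
print([np.round(proj(W,C.w(p))) for p in([-132,0,180],[-132,0,118],[-45,55,127],[-45,-55,127])])
E
```

```text
1.725 [492.48516609 129.37942643 301.00640307] [[ 0.993 -0.001  0.119]
 [-0.119  0.001  0.993]
 [-0.001 -1.     0.001]] [ 0.10428844  0.01520405 -0.44261996] [ 2.07154142e-01 -8.03000755e-02  1.89018130e+00  1.33056425e-03
  1.33210262e+00 -1.24462121e+00]
{'fx': 361.99839218158866, 'fy': 361.99839218158866, 'cx': 322.09670618614757, 'cy': 239.9906226439009, 'k1': -0.037480949043777426, 'world_from_camera': array([[ 1.18497471e-01, -9.50376804e-01, -2.87649578e-01,
         4.18848741e+02],
       [ 9.92953881e-01,  1.13699078e-01,  3.33932586e-02,
         1.38075770e+02],
       [ 9.69313631e-04, -2.89579782e-01,  9.57153389e-01,
         4.20889648e+02],
       [ 0.00000000e+00,  0.00000000e+00,  0.00000000e+00,
         1.00000000e+00]])}
[array([316., 243.]), array([317., 222.]), array([378., 317.]), array([257., 317.])]
```

View pics/w1.png

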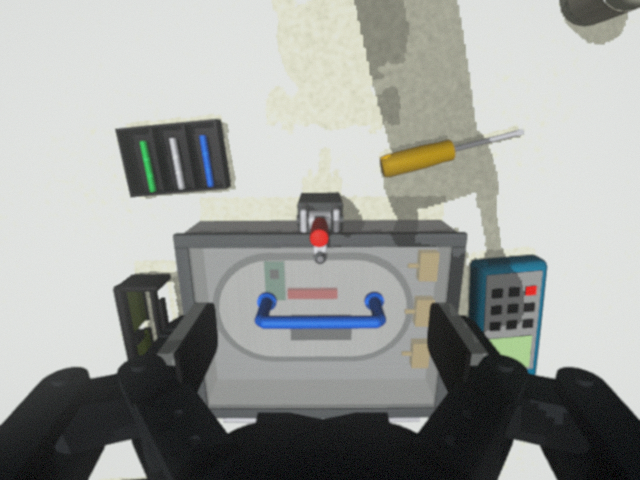

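Wrist view: blue bar from (258,322) to (384,322), red handle tip at (319,238), almost upright; yaw matches well.

```bash
python3 - <<'E'
from h import *
from station import r
W=r.camera_params('wrist');im=np.load('w1.npy')
m=mask(im,'blue',(240,280,400,340));c,a,b,n=rect(m)
ys,xs=np.nonzero(m);s=(xs>282)&(xs<360);f=np.polyfit(xs[s],ys[s],1);print(rect(m),f)
A,B=[onz(W,x,np.polyval(f,x),127) for x in(275,368)]
mm=(xs.min()+xs.max())/2;print('mid',onz(W,mm,np.polyval(f,mm),127),A,B,'yaw',np.degrees(np.arctan2(-(B-A)[0],(B-A)[1])))
m=mask(im,'red',(300,210,335,260));print(rect(m));ys,xs=np.nonzero(m)
print(xs.min(),xs.max(),ys.min(),ys.max())
v=ys.max()-(xs.max()-xs.min())/2;u=xs[ys>v-3].mean();print(u,v,'tip',onz(W,u,v,180))
for q in[(176,236),(466,236),(176+4,417),(298,197),(343,197)]:print(onz(W,*q,83))
E
```

```text
(array([320.67657, 317.0053 ], dtype=float32), array([254.9659 , 317.68048], dtype=float32), array([383.99335, 316.35474], dtype=float32), 1883) [-4.08147495e-03  3.23399456e+02]
mid [583.9308036  117.05542305 127.        ] [579.38911927  76.69665551 127.        ] [588.98873831 161.02177264 127.        ] yaw -6.494624184134455
(array([318.42105, 235.60371], dtype=float32), array([314.68088, 220.57724], dtype=float32), array([320.89154, 245.52917], dtype=float32), 323)
310 328 220 246
318.74603174603175 237.0 tip [488.20248313 128.33455085 180.        ]
[498.92631736 -14.22306479  83.        ]
[532.20808714 267.25979762  83.        ]
[714.02119313 -62.36658902  83.        ]
[475.0783923  109.47841796  83.        ]
[480.04999518 151.55553661  83.        ]
```

Emit:
{"op": "servo_tool", "data": {
  "moves": [
    {"claw":-1,"delta_pos":[0,0.4,0]},
    {"claw":-1,"delta_pos":[0,0.8,-0.01]},
    {"claw":-1,"delta_pos":[-0.01,0.97,-0.01]},
    {"claw":-1,"delta_pos":[-0.01,0.97,-0.01]}
  ]
}}

```text
invalid input
```

Emit:
{"op": "servo_tool", "data": {
  "moves": [
    {"claw":-1,"delta_pos":[0,0.2,0]},
    {"claw":1,"delta_pos":[0,0.2,0]},
    {"claw":1,"delta_pos":[0,0.2,0]},
    {"claw":1,"delta_pos":[0,0.2,0]},
    {"claw":1,"delta_pos":[0,0.2,0]},
    {"claw":1,"delta_pos":[0,0.2,0]},
    {"claw":1,"delta_pos":[0,0.2,0]},
    {"claw":1,"delta_pos":[0,0.2,0]}
  ]
}}

```text
invalid input
```

```bash
python3 - <<'E'
from h import *
from station import r
o=r.observe();print(o['t'],o['tool_pos'],o['contact_force'],o['finger_gap'])
im=r.get_image('wrist');cv2.imwrite('pics/w2.png',im[...,::-1])
E
```

```text
1.775 [491.97526157 130.06750233 300.86215126] [-0.02910628 -0.31532476  0.07061748] 85.25429514893966
```

View pics/w2.png

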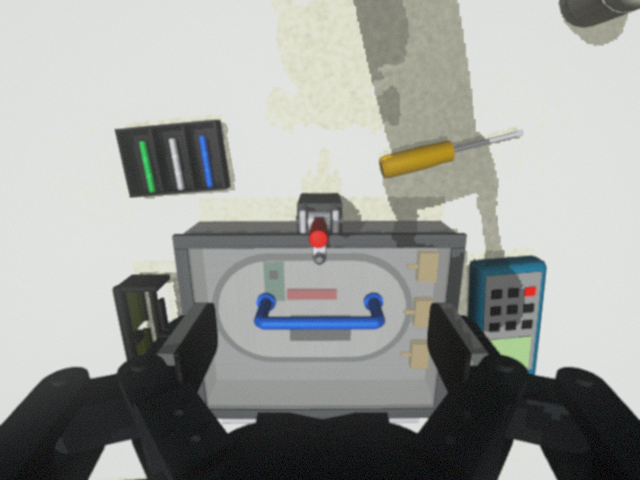

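The calls were refused because delta_rot was missing, so the view is unchanged (5 pictures viewed). I'll resend with all fields.

Emit:
{"op": "servo_tool", "data": {
  "moves": [
    {"claw":-1,"delta_pos":[0,0.4,0],"delta_rot":[0,0,0]},
    {"claw":-1,"delta_pos":[0,0.8,-0.01],"delta_rot":[0,0,0]},
    {"claw":-1,"delta_pos":[-0.01,0.97,-0.01],"delta_rot":[0,0,0]},
    {"claw":-1,"delta_pos":[-0.01,0.97,-0.01],"delta_rot":[0,0,0]}
  ]
}}

```text
t: 2.33
tool_pos: [488.3, 129.1, 182.4]
eef_rot: [[0.993, -0.005, 0.115], [-0.115, -0.0, 0.993], [-0.005, -1.0, -0.001]]
contact_force: [-1.2, -0.2, 1.1]
finger_gap: 85.3
```

Emit:
{"op": "servo_tool", "data": {
  "moves": [
    {"claw":-1,"delta_pos":[0,0.2,0],"delta_rot":[0,0,0]},
    {"claw":1,"delta_pos":[0,0.2,0],"delta_rot":[0,0,0]},
    {"claw":1,"delta_pos":[0,0.2,0],"delta_rot":[0,0,0]},
    {"claw":1,"delta_pos":[0,0.2,0],"delta_rot":[0,0,0]},
    {"claw":1,"delta_pos":[0,0.2,0],"delta_rot":[0,0,0]},
    {"claw":1,"delta_pos":[0,0.2,0],"delta_rot":[0,0,0]},
    {"claw":1,"delta_pos":[0,0.2,0],"delta_rot":[0,0,0]},
    {"claw":1,"delta_pos":[0,0.2,0],"delta_rot":[0,0,0]}
  ]
}}

```text
t: 3.32
tool_pos: [491.4, 127.4, 162.1]
eef_rot: [[0.993, 0.001, 0.117], [-0.117, -0.0, 0.993], [0.001, -1.0, -0.0]]
contact_force: [-2.0, -2.3, 6.1]
finger_gap: 12.7
```

```bash
python3 - <<'E'
from h import *
from station import r
o=r.observe();print(o['t'],o['tool_pos'],o['contact_force'],o['finger_gap'])
im=r.get_image('wrist');cv2.imwrite('pics/w3.png',im[...,::-1])
E
```

```text
3.325 [491.40292737 127.36343292 162.10799622] [-1.9507657  -2.3168641   6.06474976] 12.675115244570389
```

View pics/w3.png

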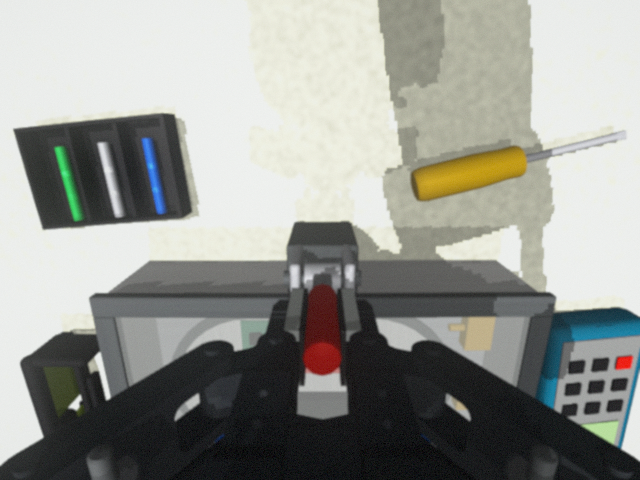

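Gripped the red bar between the pads (bar at (322,330), gap 12.7). I'll follow the arc.

Emit:
{"op": "servo_tool", "data": {
  "moves": [
    {"claw":1,"delta_pos":[-0.065,0.01,0],"delta_rot":[0,0,0]},
    {"claw":1,"delta_pos":[-0.135,0.025,0],"delta_rot":[0,0,0]},
    {"claw":1,"delta_pos":[-0.21,0.055,0],"delta_rot":[0,0,0]},
    {"claw":1,"delta_pos":[-0.29,0.1,0],"delta_rot":[0,0,0]},
    {"claw":1,"delta_pos":[-0.355,0.155,0],"delta_rot":[0,0,0]},
    {"claw":1,"delta_pos":[-0.416,0.217,0],"delta_rot":[0,0,0]}
  ]
}}

```text
t: 4.12
tool_pos: [444.8, 132.9, 137.6]
eef_rot: [[0.993, 0.009, 0.116], [-0.116, -0.001, 0.993], [0.009, -1.0, 0.0]]
contact_force: [5.1, -6.3, 4.7]
finger_gap: 12.3
```

```bash
python3 - <<'E'
from station import r
o=r.observe();print(o['t'],o['tool_pos'],o['contact_force'],o['ft_torque'],o['finger_gap'])
E
```

```text
4.125 [444.81642441 132.87543651 137.56475898] [ 5.09934181 -6.26656995  4.67560732] [-0.9453032  -1.05751961 -0.0660322 ] 12.267572160726754
```

Emit:
{"op": "servo_tool", "data": {
  "moves": [
    {"claw":1,"delta_pos":[-0.048,0.071,0],"delta_rot":[0,0,0]},
    {"claw":1,"delta_pos":[-0.086,0.149,0],"delta_rot":[0,0,0]},
    {"claw":1,"delta_pos":[-0.108,0.22,0],"delta_rot":[0,0,0]},
    {"claw":1,"delta_pos":[-0.121,0.287,0],"delta_rot":[0,0,0]},
    {"claw":1,"delta_pos":[-0.124,0.345,0],"delta_rot":[0,0,0]},
    {"claw":1,"delta_pos":[-0.124,0.39,0],"delta_rot":[0,0,0]},
    {"claw":1,"delta_pos":[-0.124,0.39,0],"delta_rot":[0,0,0]},
    {"claw":1,"delta_pos":[-0.124,0.39,0],"delta_rot":[0,0,0]}
  ]
}}

```text
t: 5.12
tool_pos: [429.4, 134.7, 88.7]
eef_rot: [[0.993, 0.007, 0.116], [-0.116, -0.001, 0.993], [0.007, -1.0, 0.0]]
contact_force: [8.1, -5.8, -5.3]
finger_gap: 9.8
```

```bash
python3 - <<'E'
from h import *
from station import r
o=r.observe();print(o['t'],o['tool_pos'],o['contact_force'],o['ft_torque'],o['finger_gap'])
im=r.get_image('wrist');i2=r.get_image('side')
np.save('s2.npy',i2)
k=cv2.resize(i2[150:300,200:400],(640,480),interpolation=cv2.INTER_CUBIC)
cv2.imwrite('pics/m4.png',np.vstack([cv2.resize(k,(400,300)),cv2.resize(im,(400,300))])[...,::-1])
E
```

```text
5.125 [429.43252458 134.66484868  88.74630013] [ 8.13016878 -5.83845804 -5.31400316] [-0.59998631 -1.0643749   0.11056065] 9.800838759470992
```

View pics/m4.png

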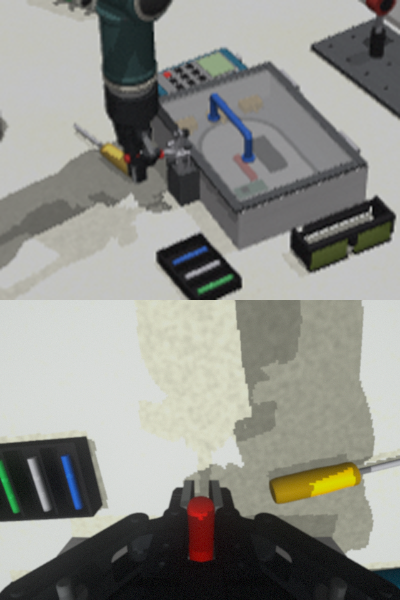

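```bash
python3 - <<'E'
from h import *
from station import r
W=r.camera_params('wrist');im=r.get_image('wrist');m=mask(im,'red',(290,300,360,440));ys,xs=np.nonzero(m)
print(xs.min(),xs.max(),ys.min(),ys.max())
for y in range(ys.min(),ys.max()+1,8):
    s=xs[ys==y];print(y,s.min(),s.max(),end=' | ')
C=Case([626.7,112.7,0],-.117);n=C.R[:,1];P=C.w([-132,0,90])
for v in(ys.min(),ys.min()+14,ys.max()):
    c,d=ray(W,xs.mean(),v);p=c+d*(n@(P-c))/(n@d);print(v,p,C.R.T@(p-C.o))
for a in(1.3,1.4,1.5,1.57,1.65): print(a,[np.round(proj(W,C.w([-132-L*np.sin(a)+h*np.cos(a),0,90+L*np.cos(a)+h*np.sin(a)])),0) for L,h in((90,7),(90,-7),(28,7))])
E
```

```text
299 343 315 419
315 316 327 | 323 303 340 | 331 300 342 | 339 299 342 | 347 300 343 | 355 301 342 | 363 301 342 | 371 302 342 | 379 302 341 | 387 302 341 | 395 302 341 | 403 302 340 | 411 303 340 | 419 319 325 | 315 [-108.73213977  199.14034809 1051.09018109] [-7.40494677e+02 -1.42108547e-14  1.05109018e+03]
329 [-159.67305674  205.12778099 1067.11569118] [-791.78625845    0.         1067.11569118]
419 [-587.27779801  255.38707846 1198.00181167] [-1222.33452721     0.          1198.00181167]
1.3 [array([326., 342.]), array([326., 307.]), array([325., 455.])]
1.4 [array([326., 318.]), array([326., 291.]), array([325., 446.])]
1.5 [array([326., 299.]), array([325., 279.]), array([325., 439.])]
1.57 [array([326., 289.]), array([325., 273.]), array([325., 433.])]
1.65 [array([325., 279.]), array([325., 268.]), array([325., 428.])]
```

```bash
python3 - <<'E'
from h import *
from station import r
S,T=r.camera_params('side'),r.camera_params('top')
im=np.load('s2.npy')
h=cv2.cvtColor(im,cv2.COLOR_RGB2HSV).astype(int);m=((h[...,0]<8)|(h[...,0]>172))&(h[...,1]>110)
ys,xs=np.nonzero(m[205:245,250:300]);print(sorted(zip(xs+250,ys+205)))
C=Case([626.7,112.7,0],-.117)
for a in(1.2,1.3,1.4,1.5,1.57,1.65): print(a,[np.round(proj(S,C.w([-132-L*np.sin(a),0,90+L*np.cos(a)])),1) for L in(90,65,28,0)])
k=cv2.resize(im[190:250,235:315],(800,600),interpolation=cv2.INTER_CUBIC);cv2.imwrite('pics/m5.png',k[...,::-1])
E
```

```text
[(np.int64(262), np.int64(227)), (np.int64(262), np.int64(228)), (np.int64(262), np.int64(229)), (np.int64(263), np.int64(227)), (np.int64(263), np.int64(228)), (np.int64(263), np.int64(229)), (np.int64(263), np.int64(230)), (np.int64(264), np.int64(227)), (np.int64(264), np.int64(228)), (np.int64(264), np.int64(229)), (np.int64(264), np.int64(230)), (np.int64(264), np.int64(231)), (np.int64(265), np.int64(228)), (np.int64(265), np.int64(229)), (np.int64(265), np.int64(230)), (np.int64(268), np.int64(227)), (np.int64(268), np.int64(228)), (np.int64(269), np.int64(227)), (np.int64(279), np.int64(228)), (np.int64(280), np.int64(225)), (np.int64(280), np.int64(226)), (np.int64(280), np.int64(227)), (np.int64(280), np.int64(228)), (np.int64(281), np.int64(226)), (np.int64(281), np.int64(227)), (np.int64(281), np.int64(228))]
1.2 [array([261.2, 226. ]), array([268.7, 226. ]), array([279.5, 225.9]), array([287.6, 225.8])]
1.3 [array([260.5, 228.6]), array([268.2, 227.8]), array([279.3, 226.7]), array([287.6, 225.8])]
1.4 [array([260.1, 231.1]), array([267.8, 229.6]), array([279.1, 227.4]), array([287.6, 225.8])]
1.5 [array([259.9, 233.5]), array([267.7, 231.3]), array([279.1, 228.2]), array([287.6, 225.8])]
1.57 [array([259.9, 235.2]), array([267.7, 232.5]), array([279.1, 228.7]), array([287.6, 225.8])]
1.65 [array([260.2, 237. ]), array([267.9, 233.8]), array([279.1, 229.3]), array([287.6, 225.8])]
```

View pics/m5.png

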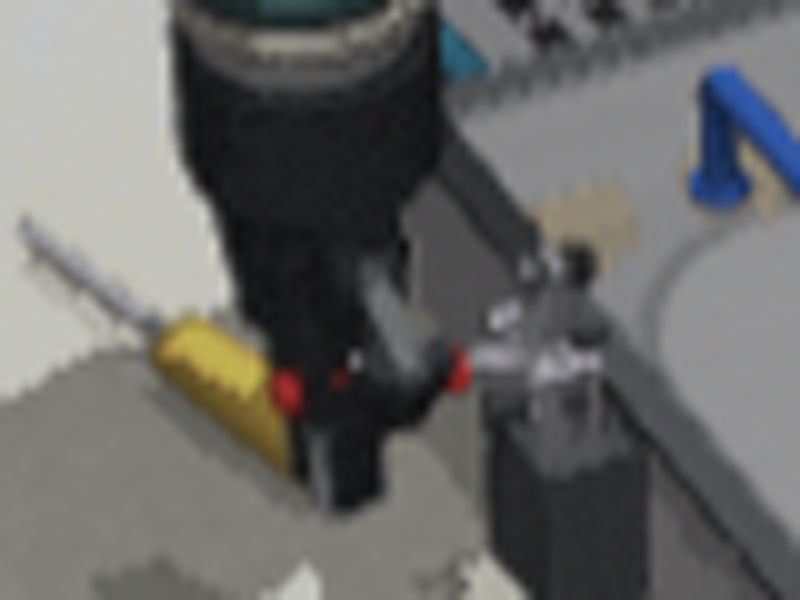

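The side crop shows the bar tip at (264,229) and its root at (280,227): the clamp is at about 1.3 rad because the bar slid up between the pads. I'll release, rise, close, and press it down with the fingertips.

Emit:
{"op": "servo_tool", "data": {
  "moves": [
    {"claw":-0.3,"delta_pos":[0,0,0],"delta_rot":[0,0,0]},
    {"claw":-0.3,"delta_pos":[0,0,0],"delta_rot":[0,0,0]},
    {"claw":-0.3,"delta_pos":[0,0,0],"delta_rot":[0,0,0]},
    {"claw":-0.3,"delta_pos":[0,-0.25,0],"delta_rot":[0,0,0]},
    {"claw":-0.3,"delta_pos":[0,-0.55,0],"delta_rot":[0,0,0]},
    {"claw":1,"delta_pos":[0,-0.6,0],"delta_rot":[0,0,0]},
    {"claw":1,"delta_pos":[0,-0.6,0],"delta_rot":[0,0,0]},
    {"claw":1,"delta_pos":[0,-0.6,0],"delta_rot":[0,0,0]},
    {"claw":1,"delta_pos":[0,-0.6,0],"delta_rot":[0,0,0]},
    {"claw":1,"delta_pos":[0,-0.6,0],"delta_rot":[0,0,0]}
  ]
}}

```text
t: 6.52
tool_pos: [425.9, 135.2, 159.2]
eef_rot: [[0.993, -0.002, 0.117], [-0.117, -0.0, 0.993], [-0.002, -1.0, -0.001]]
contact_force: [0.1, -0.4, -0.4]
finger_gap: 0.1
```

```bash
python3 - <<'E'
from h import *
from station import r
o=r.observe();print(o['t'],o['tool_pos'],o['contact_force'],o['finger_gap'])
im=r.get_image('wrist');i2=r.get_image('side')
k=cv2.resize(i2[190:250,235:315],(480,360),interpolation=cv2.INTER_CUBIC)
cv2.imwrite('pics/m6.png',np.hstack([k,cv2.resize(im,(320,360))])[...,::-1])
E
```

```text
6.525 [425.91346778 135.16962715 159.19118714] [ 0.07714585 -0.40845701 -0.36543759] 0.09742226763620372
```

View pics/m6.png

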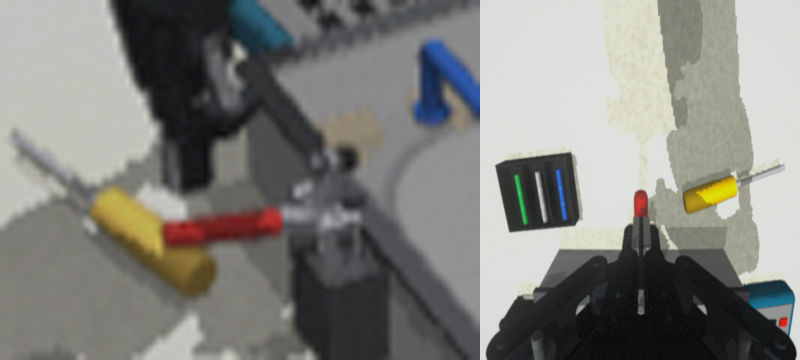

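Handle free at about 1.3 rad, closed fingertips directly above it. Pressing down.

Emit:
{"op": "servo_tool", "data": {
  "moves": [
    {"claw":1,"delta_pos":[0,0.1,0],"delta_rot":[0,0,0]},
    {"claw":1,"delta_pos":[0,0.17,0],"delta_rot":[0,0,0]},
    {"claw":1,"delta_pos":[0,0.22,0],"delta_rot":[0,0,0]},
    {"claw":1,"delta_pos":[0,0.27,0],"delta_rot":[0,0,0]},
    {"claw":1,"delta_pos":[0,0.32,0],"delta_rot":[0,0,0]},
    {"claw":1,"delta_pos":[0,0.36,0],"delta_rot":[0,0,0]},
    {"claw":1,"delta_pos":[0,0.38,0],"delta_rot":[0,0,0]},
    {"claw":1,"delta_pos":[0,0.38,0],"delta_rot":[0,0,0]}
  ]
}}

```text
t: 7.62
tool_pos: [426.5, 135.3, 114.2]
eef_rot: [[0.993, 0.0, 0.117], [-0.117, -0.0, 0.993], [0.0, -1.0, -0.0]]
contact_force: [0.2, 0.1, 1.3]
finger_gap: 0.1
```

```bash
python3 - <<'E'
from h import *
from station import r
S=r.camera_params('side')
im=r.get_image('side');h=cv2.cvtColor(im,cv2.COLOR_RGB2HSV).astype(int);m=((h[...,0]<8)|(h[...,0]>172))&(h[...,1]>110)
ys,xs=np.nonzero(m[205:250,250:300]);xs=xs+250;ys=ys+205
for x in np.unique(xs):print(x,ys[xs==x].min(),ys[xs==x].max(),end=' | ')
print(np.polyfit(xs,ys,1))
for a in(1.3,1.45,1.57,1.7):
  C=Case([626.7,112.7,0],-.117);p=[np.array(proj(S,C.w([-132-L*np.sin(a),0,90+L*np.cos(a)]))) for L in(90,28)];d=p[1]-p[0];print(a,d[1]/d[0],p[0])
E
```

```text
262 235 236 | 263 234 238 | 264 234 237 | 265 235 237 | 266 235 237 | 267 234 236 | 268 234 236 | 269 234 235 | 270 233 235 | 271 232 235 | 272 231 234 | 273 230 234 | 274 230 233 | 275 229 233 | 276 229 233 | 277 229 232 | 278 228 232 | 279 228 231 | 280 228 231 | 281 230 230 | [ -0.4127537  344.91348469]
1.3 -0.10076410920577686 [260.50676252 228.56136477]
1.45 -0.2339125591394638 [259.93947784 232.29574427]
1.57 -0.3375540477323987 [259.94381803 235.15657415]
1.7 -0.45076667532173087 [260.40255704 238.07591717]
```

Clamp is now at about 1.6–1.65 rad (bar slope −0.41, tip at (262,236)), so it is open. Next I go up and over to the blue handle, turning the jaws across it.

Emit:
{"op": "servo_tool", "data": {
  "moves": [
    {"claw":1,"delta_pos":[0,-0.4,0],"delta_rot":[0,0,0]},
    {"claw":-0.2,"delta_pos":[0,-0.8,0],"delta_rot":[0,0,0]},
    {"claw":-0.2,"delta_pos":[0,-0.8,0],"delta_rot":[0,0,0]}
  ]
}}

```text
t: 8.05
tool_pos: [430.2, 136.1, 215.4]
eef_rot: [[0.993, 0.01, 0.117], [-0.117, 0.002, 0.993], [0.01, -1.0, 0.004]]
contact_force: [-0.4, 0.4, -0.2]
finger_gap: 36.0
```

Emit:
{"op": "servo_tool", "data": {
  "moves": [
    {"claw":-0.2,"delta_pos":[0,-0.5,0],"delta_rot":[0,0,0]},
    {"claw":-0.2,"delta_pos":[0.4,-0.8,0],"delta_rot":[0,0,0]},
    {"claw":-0.2,"delta_pos":[0.65,-0.8,0],"delta_rot":[0,0,0]},
    {"claw":-0.2,"delta_pos":[0.65,-0.8,0],"delta_rot":[0,0,0]}
  ]
}}

```text
t: 8.55
tool_pos: [505.4, 125.7, 305.7]
eef_rot: [[0.993, -0.0, 0.118], [-0.118, -0.0, 0.993], [-0.0, -1.0, -0.0]]
contact_force: [-0.5, -0.4, 0.2]
finger_gap: 51.2
```

Emit:
{"op": "servo_tool", "data": {
  "moves": [
    {"claw":-0.2,"delta_pos":[0.3,0,0],"delta_rot":[0,0.17,0]},
    {"claw":-0.2,"delta_pos":[0.65,0,0],"delta_rot":[0,0.34,0]},
    {"claw":-0.2,"delta_pos":[0.65,0,0],"delta_rot":[0,0.51,0]},
    {"claw":-0.2,"delta_pos":[0.65,0,0],"delta_rot":[0,0.68,0]},
    {"claw":-0.2,"delta_pos":[0.65,0,0],"delta_rot":[0,0.75,0]},
    {"claw":-0.2,"delta_pos":[0.65,0,0],"delta_rot":[0,0.75,0]}
  ]
}}

```text
t: 9.3
tool_pos: [580.1, 117.1, 305.0]
eef_rot: [[0.621, -0.003, 0.784], [-0.784, -0.0, 0.621], [-0.001, -1.0, -0.002]]
contact_force: [-0.4, -0.4, -0.7]
finger_gap: 51.3
```

Emit:
{"op": "servo_tool", "data": {
  "moves": [
    {"claw":-0.2,"delta_pos":[0,0,0],"delta_rot":[0,0.17,0]},
    {"claw":-0.2,"delta_pos":[0,0,0],"delta_rot":[0,0.34,0]},
    {"claw":-0.2,"delta_pos":[0,0,0],"delta_rot":[0,0.51,0]},
    {"claw":-0.2,"delta_pos":[0,0,0],"delta_rot":[0,0.68,0]},
    {"claw":-0.2,"delta_pos":[0,0,0],"delta_rot":[0,0.75,0]},
    {"claw":-0.2,"delta_pos":[0,0,0],"delta_rot":[0,0.75,0]}
  ]
}}

```text
t: 10.05
tool_pos: [580.7, 117.1, 305.8]
eef_rot: [[-0.115, -0.001, 0.993], [-0.993, -0.0, -0.115], [0.0, -1.0, -0.001]]
contact_force: [0.1, 0.6, 0.0]
finger_gap: 51.8
```

Emit:
{"op": "servo_tool", "data": {
  "moves": [
    {"claw":-0.2,"delta_pos":[0,0.3,0],"delta_rot":[0.17,0,0]},
    {"claw":-0.2,"delta_pos":[0,0.5,0],"delta_rot":[0.34,0,0]},
    {"claw":-0.2,"delta_pos":[0,0.5,0],"delta_rot":[0.417,0,0]},
    {"claw":-0.2,"delta_pos":[0,0.5,0],"delta_rot":[0.417,0,0]},
    {"claw":-0.2,"delta_pos":[0,0.5,0],"delta_rot":[0.417,0,0]}
  ]
}}

```text
t: 10.68
tool_pos: [582.3, 117.4, 247.8]
eef_rot: [[-0.116, 0.421, 0.9], [-0.993, -0.049, -0.105], [-0.0, -0.906, 0.424]]
contact_force: [0.2, -0.3, -0.2]
finger_gap: 51.0
```

```bash
python3 - <<'E'
from h import *
from station import r
o=r.observe();print(o['t'],o['tool_pos'],o['eef_rot'].round(3),o['contact_force'],o['finger_gap'],np.round(o['q'],2))
W=r.camera_params('wrist');im=r.get_image('wrist');np.save('w7.npy',im);i2=r.get_image('side')
k=cv2.resize(i2[150:270,220:380],(400,300),interpolation=cv2.INTER_CUBIC)
cv2.imwrite('pics/m7.png',np.vstack([k,cv2.resize(im,(400,300))])[...,::-1])
C=Case([626.7,112.7,0],-.117)
print([np.round(proj(W,C.w([-45,y,127]))) for y in(-55,0,55)])
E
```

```text
10.675 [582.30280514 117.35089152 247.79177275] [[-0.116  0.421  0.9  ]
 [-0.993 -0.049 -0.105]
 [-0.    -0.906  0.424]] [ 0.24808243 -0.28101484 -0.15097067] 51.033573524517536 [ 0.24 -0.11  2.08 -0.21  0.78  0.47]
[array([250., 319.]), array([246., 246.]), array([240., 162.])]
```

View pics/m7.png

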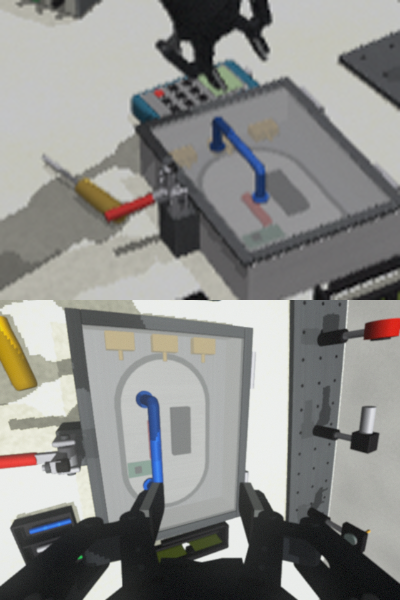

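View 10: clamp handle level; the blue bar runs near-vertical at u≈248 (rows 160–300) in the wrist view, close to prediction. Measure the offset.

```bash
python3 - <<'E'
from h import *
from station import r
W=r.camera_params('wrist');im=np.load('w7.npy');m=mask(im,'blue',(200,130,290,330))
C=Case([626.7,112.7,0],-.117);n=C.R[:,2]
for v in(180,200,220,240,260,280):
    xs=np.nonzero(m[v])[0];u=xs.mean();p=onz(W,u,v,127);print(v,xs.min(),xs.max(),(C.R.T@(p-C.o)).round(1))
o=r.observe();Rt=np.array(o['eef_rot']);G=C.w([-45,0,127])
# TCP target: grasp point 3 ahead
t=G-3*Rt[:,1];print('delta tool',Rt.T@(t-np.array(o['tool_pos'])),'m',t)
E
```

```text
180 238 253 [-41.7  43.4 127. ]
200 239 254 [-41.8  30.5 127. ]
220 241 256 [-41.2  17.2 127. ]
240 242 257 [-41.4   3.5 127. ]
260 243 258 [-41.5 -10.7 127. ]
280 245 259 [-41.3 -25.4 127. ]
delta tool [ -0.57437976 106.17379628 -52.2215572 ] m [580.7434813  118.09996765 129.71666589]
```

Emit:
{"op": "servo_tool", "data": {
  "moves": [
    {"claw":-0.2,"delta_pos":[0,0.15,-0.25],"delta_rot":[0,0,0]},
    {"claw":-0.2,"delta_pos":[0,0.3,-0.417],"delta_rot":[0,0,0]},
    {"claw":-0.2,"delta_pos":[0,0.5,-0.417],"delta_rot":[0,0,0]},
    {"claw":-0.2,"delta_pos":[0,0.7,-0.417],"delta_rot":[0,0,0]},
    {"claw":-0.2,"delta_pos":[0,0.893,-0.417],"delta_rot":[0,0,0]},
    {"claw":-0.2,"delta_pos":[0,0.893,-0.417],"delta_rot":[0,0,0]},
    {"claw":-0.2,"delta_pos":[0,0.893,-0.417],"delta_rot":[0,0,0]}
  ]
}}

```text
t: 11.65
tool_pos: [582.3, 117.1, 129.1]
eef_rot: [[-0.117, 0.421, 0.9], [-0.993, -0.049, -0.106], [-0.0, -0.906, 0.424]]
contact_force: [-0.6, -0.3, -0.0]
finger_gap: 51.0
```

```bash
python3 - <<'E'
from h import *
from station import r
o=r.observe();print(o['t'],o['tool_pos'],o['contact_force'],o['finger_gap'])
W=r.camera_params('wrist');im=r.get_image('wrist')
h=cv2.cvtColor(im,cv2.COLOR_RGB2HSV).astype(int);m=(h[...,0]>105)&(h[...,0]<130)&(h[...,1]>130)&(h[...,2]>50)
C=Case([626.7,112.7,0],-.117);m[:,:150]=0;m[:,500:]=0
for v in range(100,420,25):
    xs=np.nonzero(m[v])[0]
    if len(xs)>5:print(v,xs.min(),xs.max(),(C.R.T@(onz(W,xs.mean(),v,127)-C.o)).round(1))
cv2.imwrite('pics/w8.png',im[...,::-1])
E
```

```text
11.65 [582.2783772  117.14386605 129.07766141] [-0.63700734 -0.29681905 -0.04950346] 51.01945499994181
175 265 330 [-51.8  59.4 127. ]
200 310 342 [-42.6  50.4 127. ]
225 312 342 [-42.2  41.5 127. ]
250 312 341 [-42.4  32.3 127. ]
275 313 341 [-42.1  22.7 127. ]
300 313 340 [-42.3  12.6 127. ]
325 313 339 [-42.5   2.1 127. ]
350 313 340 [-42.2  -9.1 127. ]
375 279 339 [-49.8 -18.3 127. ]
400 281 339 [-49.5 -30.4 127. ]
```

View pics/w8.png

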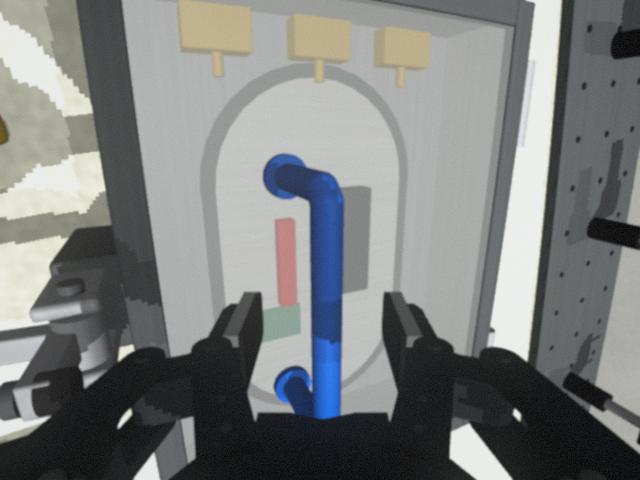

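Bar (u≈326) is centred between the pads (262/385). Closing, and computing the lift table (rigid rotation about the hinge, the same in tool axes for each call).

Emit:
{"op": "servo_tool", "data": {
  "moves": [
    {"claw":1,"delta_pos":[0,0,0],"delta_rot":[0,0,0]},
    {"claw":1,"delta_pos":[0,0,0],"delta_rot":[0,0,0]},
    {"claw":1,"delta_pos":[0,0,0],"delta_rot":[0,0,0]},
    {"claw":1,"delta_pos":[0,0,0],"delta_rot":[0,0,0]},
    {"claw":1,"delta_pos":[0,0,0],"delta_rot":[0,0,0]},
    {"claw":1,"delta_pos":[0,0,0],"delta_rot":[0,0,0]}
  ]
}}

```text
t: 12.45
tool_pos: [583.4, 117.4, 130.4]
eef_rot: [[-0.116, 0.424, 0.898], [-0.993, -0.049, -0.106], [-0.001, -0.904, 0.427]]
contact_force: [4.9, -3.1, 6.7]
finger_gap: 9.9
```

```bash
python3 - <<'E'
from h import *
from station import r
o=r.observe();print(o['t'],o['tool_pos'],o['contact_force'],o['finger_gap'])
b=np.radians(25);Y=np.array([np.sin(b),-np.cos(b)]);Z=np.array([np.cos(b),np.sin(b)])
p0=np.array([-155,48])-3*Y
for t in(2,5,8,11,14,17,20,23,25):
    c,s=np.cos(np.radians(t)),np.sin(np.radians(t));d=np.array([[c,s],[-s,c]])@p0-p0
    print(t,'y %.3f z %.3f rx %.3f'%(Y@d/120,Z@d/120,-t/60))
E
```

```text
12.45 [583.39943494 117.36406897 130.41587425] [ 4.92052211 -3.07454803  6.68266698] 9.906708277792212
2 y -0.034 z 0.033 rx -0.033
5 y -0.084 z 0.085 rx -0.083
8 y -0.130 z 0.140 rx -0.133
11 y -0.174 z 0.197 rx -0.183
14 y -0.215 z 0.256 rx -0.233
17 y -0.252 z 0.317 rx -0.283
20 y -0.286 z 0.380 rx -0.333
23 y -0.317 z 0.444 rx -0.383
25 y -0.336 z 0.488 rx -0.417
```

Emit:
{"op": "servo_tool", "data": {
  "moves": [
    {"claw":1,"delta_pos":[0,-0.034,0.033],"delta_rot":[-0.033,0,0]},
    {"claw":1,"delta_pos":[0,-0.084,0.085],"delta_rot":[-0.083,0,0]},
    {"claw":1,"delta_pos":[0,-0.13,0.14],"delta_rot":[-0.133,0,0]},
    {"claw":1,"delta_pos":[0,-0.174,0.197],"delta_rot":[-0.183,0,0]},
    {"claw":1,"delta_pos":[0,-0.215,0.256],"delta_rot":[-0.233,0,0]},
    {"claw":1,"delta_pos":[0,-0.252,0.317],"delta_rot":[-0.283,0,0]},
    {"claw":1,"delta_pos":[0,-0.286,0.38],"delta_rot":[-0.333,0,0]},
    {"claw":1,"delta_pos":[0,-0.317,0.444],"delta_rot":[-0.383,0,0]},
    {"claw":1,"delta_pos":[0,-0.336,0.488],"delta_rot":[-0.417,0,0]},
    {"claw":1,"delta_pos":[0,-0.336,0.488],"delta_rot":[-0.417,0,0]}
  ]
}}

```text
t: 13.7
tool_pos: [615.9, 113.6, 187.5]
eef_rot: [[-0.117, -0.004, 0.993], [-0.993, 0.001, -0.117], [-0.0, -1.0, -0.004]]
contact_force: [-0.2, 2.0, -3.5]
finger_gap: 9.9
```

```bash
cat > ang.py <<'E'
from h import *
from station import r
o=r.observe();Rt=np.array(o['eef_rot']);G=np.array(o['tool_pos'])+3*Rt[:,1]
C=Case([628.2,112.7,0],-.117);g=C.R.T@(G-C.o)-[110,0,79]
print(o['t'],o['tool_pos'],o['contact_force'],o['ft_torque'],o['finger_gap'],np.round(o['q'],2))
print('grasp rel hinge',g.round(1),'radius',np.hypot(g[0],g[2]),'(162.3) angle',np.degrees(np.arctan2(g[2],-g[0]))-np.degrees(np.arctan2(48,155)),'pitch',np.degrees(np.arctan2((C.R.T@Rt[:,1])[0],-Rt[2,1])))
E
python3 ang.py
```

```text
13.7 [615.89396234 113.55561514 187.54828807] [-0.16597859  2.00253635 -3.46619846] [ 0.35258359 -0.25538522  0.03109117] 9.868930701097183 [0.14 0.22 1.78 0.   1.14 0.26]
grasp rel hinge [-122.3   -0.6  105.5] radius 161.57444648441214 (162.3) angle 23.580427095371036 pitch -0.2525842253860239
```

Emit:
{"op": "servo_tool", "data": {
  "moves": [
    {"claw":1,"delta_pos":[0,-0.034,0.033],"delta_rot":[-0.033,0,0]},
    {"claw":1,"delta_pos":[0,-0.084,0.085],"delta_rot":[-0.083,0,0]},
    {"claw":1,"delta_pos":[0,-0.13,0.14],"delta_rot":[-0.133,0,0]},
    {"claw":1,"delta_pos":[0,-0.174,0.197],"delta_rot":[-0.183,0,0]},
    {"claw":1,"delta_pos":[0,-0.215,0.256],"delta_rot":[-0.233,0,0]},
    {"claw":1,"delta_pos":[0,-0.252,0.317],"delta_rot":[-0.283,0,0]},
    {"claw":1,"delta_pos":[0,-0.286,0.38],"delta_rot":[-0.333,0,0]},
    {"claw":1,"delta_pos":[0,-0.317,0.444],"delta_rot":[-0.383,0,0]},
    {"claw":1,"delta_pos":[0,-0.336,0.488],"delta_rot":[-0.417,0,0]},
    {"claw":1,"delta_pos":[0,-0.336,0.488],"delta_rot":[-0.417,0,0]}
  ]
}}

```text
t: 14.95
tool_pos: [673.9, 106.9, 230.1]
eef_rot: [[-0.116, -0.424, 0.898], [-0.993, 0.05, -0.105], [-0.001, -0.904, -0.427]]
contact_force: [-3.8, 1.7, 3.7]
finger_gap: 9.7
```

```bash
python3 ang.py; python3 - <<'E'
from h import *
from station import r
T,S=r.camera_params('top'),r.camera_params('side')
i,j=r.get_image('side'),r.get_image('top')
np.save('s9.npy',i);np.save('t9.npy',j)
C=Case([628.2,112.7,0],-.117)
def cor(th,y,x=-221,z=4):
    t=np.radians(th);c,s=np.cos(t),np.sin(t);return C.w([110+x*c+z*s,y,79-x*s+z*c])
out=[]
for P,im,(x0,y0,w,h) in((S,i,(240,120,180,135)),(T,j,(180,140,180,135))):
    k=cv2.resize(im[y0:y0+h,x0:x0+w],None,fx=4,fy=4,interpolation=cv2.INTER_CUBIC)
    k=cv2.convertScaleAbs(k,alpha=1.4)
    for th,col in((45,(255,0,0)),(50,(0,255,0)),(55,(255,0,255))):
        for y in(-145,145):
            u,v=proj(P,cor(th,y));cv2.circle(k,(int((u-x0)*4+2),int((v-y0)*4+2)),4,col,1)
            print(th,y,round(u,1),round(v,1))
    out.append(cv2.resize(k,(640,480))[:, :])
a=cv2.resize(out[0],(400,300));b=cv2.resize(out[1],(400,300))
cv2.imwrite('pics/m9.png',np.vstack([cv2.resize(out[0],(400,300),interpolation=cv2.INTER_AREA),b])[...,::-1])
E
```

```text
14.95 [673.85301324 106.86609384 230.11756201] [-3.79274811  1.65226173  3.70346916] [ 0.26209602  0.46822601 -0.07900489] 9.701410898897123 [0.08 0.56 1.29 0.09 1.72 0.19]
grasp rel hinge [-65.3  -0.5 148.4] radius 162.1196710881244 (162.3) angle 49.056507430638234 pitch -25.281371273031727
45 -145 339.5 204.4
45 145 291.7 152.2
50 -145 344.2 199.2
50 145 295.9 147.4
55 -145 349.3 194.2
55 145 300.4 142.9
45 -145 319.6 213.2
45 145 191.9 201.3
50 -145 320.4 205.6
50 145 191.5 193.7
55 -145 321.1 197.6
55 145 191.3 185.6
```

View pics/m9.png

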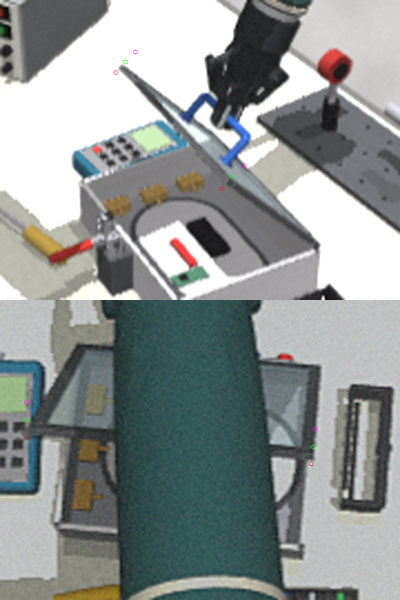

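View 12 (last): cover lifted, gripper holding the handle, inside visible; the far front corner in the side view is at about (294.9,150.2), which suggests 47–49°. I'll refine this numerically.

```bash
python3 ang.py; python3 - <<'E'
from h import *
from station import r
T,S=r.camera_params('top'),r.camera_params('side')
i=np.load('s9.npy');j=np.load('t9.npy')
g=cv2.cvtColor(i,cv2.COLOR_RGB2GRAY);gt=cv2.cvtColor(j,cv2.COLOR_RGB2GRAY)
print('side far corner\n',g[144:157,286:304]);print('top right corner\n',gt[200:218:1,310:328])
C=Case([628.2,112.7,0],-.117)
def cor(th,y,x=-221,z=4):
    t=np.radians(th);c,s=np.cos(t),np.sin(t);return C.w([110+x*c+z*s,y,79-x*s+z*c])
for th in(46,48,50,52):
    print(th,[np.round(proj(S,cor(th,145,z=z)),1) for z in(4,-4)],[np.round(proj(T,cor(th,-145,z=z)),1) for z in(4,-4)],'post base',np.round(proj(S,cor(th,-55,-155)),1),np.round(proj(S,cor(th,55,-155)),1))
for im,bx in((np.load('side.npy'),(295,185,340,240)),(i,(310,150,365,205))):
    m=mask(im,'blue',bx);ys,xs=np.nonzero(m);k=ys>=ys.max()-1;print('lowest',ys.max(),xs[k].mean(),'left',xs.min(),ys[xs==xs.min()].mean())
print('closed post base',[np.round(proj(S,cor(0,y,-155)),1) for y in(-55,55)], 'closed corners',[np.round(proj(T,cor(0,y)),1) for y in(-145,145)])
E
```

```text
15.05 [673.77031078 106.85370585 230.10264057] [-4.08587306  2.17075517  4.73855116] [ 0.27046814  0.54110362 -0.04540885] 9.75975657497201 [0.08 0.56 1.29 0.08 1.72 0.19]
grasp rel hinge [-65.3  -0.5 148.4] radius 162.13543843802427 (162.3) angle 49.02922701598051 pitch -25.20358249249033
side far corner
 [[203 204 204 204 204 203 204 204 204 205 204 204 203 203 203 203 204 204]
 [204 204 203 204 204 203 203 203 204 204 203 204 202 203 204 204 204 204]
 [204 204 204 204 203 204 204 204 204 203 203 204 204 205 204 204 204 204]
 [203 204 204 204 203 204 204 204 204 205 204 205 204 204 203 205 204 203]
 [203 203 204 203 204 203 204 203 189 190 203 204 204 204 204 205 204 204]
 [203 203 204 204 204 204 204 190 133 129 177 193 203 204 203 205 204 204]
 [203 203 205 205 204 204 204 142  86  75  90 141 191 204 205 204 204 205]
 [204 204 204 205 204 204 205 154 102  82  76  67 140 182 204 205 204 203]
 [204 204 204 203 203 204 204 204 157 108  78  76  65 105 177 194 204 203]
 [203 204 204 204 204 205 205 205 204 162 104  79  76  77  87 142 190 203]
 [203 204 204 204 204 203 205 204 204 204 
[... 1583 characters left out ...]
ay([290.9, 153.3])] [array([319.8, 211.7]), array([319.5, 214.7])] post base [338.1 194.7] [319.9 175.2]
48 [array([294.2, 149.3]), array([292.5, 151.3])] [array([320.1, 208.7]), array([319.8, 211.8])] post base [339.3 193.4] [321.1 173.8]
50 [array([295.9, 147.4]), array([294.1, 149.4])] [array([320.4, 205.6]), array([320. , 208.8])] post base [340.6 192. ] [322.3 172.5]
52 [array([297.7, 145.6]), array([295.8, 147.5])] [array([320.7, 202.5]), array([320.3, 205.7])] post base [341.9 190.7] [323.6 171.2]
lowest 230 323.5 left 304 208.0
lowest 194 342.25 left 339 191.0
closed post base [array([322.5, 229.1]), array([305.4, 208.7])] closed corners [array([315.7, 252.6]), array([202.2, 242.1])]
```

Estimates: side corner 49°, top corner about 49.4° after its closed-cover bias, grasp point 49.0°, tool rotation 50.5°. I'll add about 0.8° and check that it stays steady.

Emit:
{"op": "servo_tool", "data": {
  "moves": [
    {"claw":1,"delta_pos":[0,-0.013,0.013],"delta_rot":[-0.013,0,0]},
    {"claw":1,"delta_pos":[0,-0.013,0.013],"delta_rot":[-0.013,0,0]},
    {"claw":1,"delta_pos":[0,-0.013,0.013],"delta_rot":[-0.013,0,0]},
    {"claw":1,"delta_pos":[0,-0.013,0.013],"delta_rot":[-0.013,0,0]},
    {"claw":1,"delta_pos":[0,-0.013,0.013],"delta_rot":[-0.013,0,0]},
    {"claw":1,"delta_pos":[0,-0.013,0.013],"delta_rot":[-0.013,0,0]},
    {"claw":1,"delta_pos":[0,-0.013,0.013],"delta_rot":[-0.013,0,0]},
    {"claw":1,"delta_pos":[0,-0.013,0.013],"delta_rot":[-0.013,0,0]},
    {"claw":1,"delta_pos":[0,-0.013,0.013],"delta_rot":[-0.013,0,0]},
    {"claw":1,"delta_pos":[0,-0.013,0.013],"delta_rot":[-0.013,0,0]}
  ]
}}

```text
t: 16.3
tool_pos: [676.6, 106.5, 231.3]
eef_rot: [[-0.116, -0.434, 0.893], [-0.993, 0.052, -0.104], [-0.001, -0.9, -0.437]]
contact_force: [-4.8, 3.4, 6.1]
finger_gap: 9.6
```

```bash
python3 ang.py; python3 - <<'E'
from h import *
from station import r
i=r.get_image('side');g=cv2.cvtColor(i,cv2.COLOR_RGB2GRAY);print(g[145:153,290:302])
h=cv2.cvtColor(i,cv2.COLOR_RGB2HSV).astype(int);m=((h[...,0]<8)|(h[...,0]>172))&(h[...,1]>110)
ys,xs=np.nonzero(m[205:250,255:300]);xs=xs+255;ys=ys+205
print('red',np.polyfit(xs,ys,1),xs.min(),ys[xs==xs.min()])
for _ in range(12): i2=r.get_image('side')
d=np.abs(i2.astype(int)-i).max(2);print('changed px',(d[120:260,240:420]>25).sum(),r.observe()['tool_pos'],r.observe()['finger_gap'])
E
python3 ang.py
```

```text
16.3 [676.55555325 106.54199953 231.27265747] [-4.80894103  3.44800021  6.10913969] [ 0.39998591  0.71088136 -0.16361893] 9.62855954257174 [0.08 0.57 1.27 0.09 1.74 0.19]
grasp rel hinge [-62.6  -0.5 149.6] radius 162.13272163089292 (162.3) angle 50.09387303155863 pitch -25.904946616771294
[[204 204 204 205 204 204 204 204 203 204 204 204]
 [204 204 205 204 204 204 204 204 205 204 204 204]
 [204 204 204 204 203 190 187 203 204 203 204 205]
 [204 204 205 203 192 133 121 183 203 204 205 204]
 [205 204 203 204 148  85  75 116 177 193 204 205]
 [204 204 204 205 155 102  77  78  94 141 191 204]
 [205 204 205 205 205 162 104  78  76  70 141 184]
 [204 204 204 206 204 205 163 106  78  89  69 112]]
red [ -0.39636669 340.35015914] 262 [235 236]
changed px 2 [676.54719412 106.52697994 231.29125135] 9.934820267980246
16.95 [676.54719412 106.52697994 231.29125135] [-4.87486435  3.21661008  4.97577335] [ 0.40090282  0.73079799 -0.10886918] 9.934820267980246 [0.08 0.57 1.27 0.09 1.74 0.19]
grasp rel hinge [-62.6  -0.5 149.6] radius 162.1524117890247 (162.3) angle 50.094270764644705 pitch -25.905185933003263
```

```bash
python3 -c "
from station import r
print(r.sign_off())"
```

```text
the job is handed in; nothing more can be done
None
```

I opened the clamp and lifted the cover to about 50°. The gripper is still holding the blue handle, and I handed the job in at about 17 s.

- **Clamp:** my first gripped pull stopped at about 1.3 rad because the bar slid between the pads. I let go and pressed the handle down with closed fingertips. The side view then put it at about 1.6–1.65 rad, level or just past, and it was still there at the end.
- **Cover angle:** after a final 0.8° correction, the grasp position gave 50.1° and the cover's front corner in the side view gave about 50°. Tool rotation alone read about 51°. The top view had read about 48° before the correction, or 49.4° once its offset from the closed-cover view was taken out. I did not re-measure it afterwards.
- **Steadiness:** over the last 0.6 s the scene did not change (2 pixels) and the grip held at about 10 mm gap. Measured tool forces in my readings stayed under about 11 N.
- **Other objects:** I did not touch any of them. In the last picture they looked in place where visible, but I did not measure them.

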